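# Hold the bolt head behind the amplifier bracket

### The job

The nut runner is turning the bolt along with its nut. Lift the solder spool that hangs beside the bolt up and off its hook, put it in the shallow steel tray and let go of it; then reach down into the gap between the bracket and the black amplifier, grip the hidden bolt head across its sides and hold it so that it stops turning. Finish while still gripping the head, and leave the other things on the bench where they are.

Things in the scene. Friction and masses are not known exactly. Their poses are not given: they have to be found in the camera images.
- fixture: Fixed assembly: black amplifier, steel bracket before it, grey nut runner before the bracket. Origin on the bench below the bolt head's centre; x runs along the bolt from runner to amplifier, y left, z up. Offsets below are mm in this frame. Gap between bracket and amplifier: x -24 to 26, floor at z 6, open above and at both ends. Runner: x -145 to -55, y -23 to 23, top z 108.
- bracket (a point): Middle of the upper edge of the bracket, at fixture x -26, y -16.5, z 105; same axes. The bracket is an upright steel plate 4 mm thick: x -28 to -24, y -75 to 42, top z 105.
- amp (a point): Middle of the amplifier's top, at fixture x 76, y 20, z 111; same axes. Amplifier: x 26 to 126, y -90 to 130, body top z 111, fins to z 121. A steel strip on its front face holds the hook: x 22 to 26, y 67 to 93, top z 144.
- head (a point): Centre of the hexagonal steel bolt head, at fixture x 0, y 0, z 85, in the gap 24 mm behind the bracket; same axes as the fixture (does not spin). Head: 19 mm across flats, 22 mm across corners, 14 mm long along x; a 12 mm thick shank joins it to the bracket. The clear way in is straight down, fingers closing along the fixture's y.
- bolt (a joint): Angle of the bolt about the fixture's x axis, rad; at 0 and every 1.047 two flats are upright and face +y and -y. The nut runner turns it upward at about 0.2 rad/s with 0.06 N m. Gripped askew, the head squares itself to the fingers under a firm grip (20 N or more) within about 2 s and stalls.
- hook (a point): Point on the centre line of the hook's level 6 mm round bar, at fixture x 0, y 80, z 130; same axes. The bar comes out of the amplifier towards the runner (-x), ends at x -21 and there turns up, its end 12 mm above the bar's centre line.
- spool_center (a point): Centre of the hanging solder spool: white flanges 60 mm across, 30 mm wide, open bore 26 mm across, 0.2 kg. Its x axis is its own axis, along the hook bar; the centre hangs 10 mm below the bar's centre line. Raised 14.5 mm (play 5 mm either way) it draws off level along the fixture's -x, by 60 mm. Grip it across the flanges along the fixture's y.
- tray: Fixed empty steel tray, 150 x 150 mm outside, walls 4 mm thick and 28 mm high, inner floor 4 mm above the bench. Origin under its centre on the bench. The spool stands in it on its flanges with its centre 34 mm above the bench, and may roll to a wall.
- board: Bystander: green circuit board 130 x 100 mm, 22 mm high, on four feet; origin under its centre. Leave alone.
- spool2: Bystander: another solder spool lying flat on the bench, 60 mm across, 30 mm high; origin under its centre. Leave alone.
- screwdriver: Bystander: screwdriver lying on the bench, about 200 mm long. Leave alone.
- mug: Bystander: white mug, 80 mm across, 90 mm high. Leave alone.
- jar: Bystander: jar, 60 mm across, 70 mm high. Leave alone.
- flux: Bystander: white bottle, 44 mm across, 110 mm high. Leave alone.
- meter: Bystander: hand-held meter lying flat, 75 x 150 mm, 34 to 40 mm high. Leave alone.
Mind the look-alikes: they are no part of the job. Of the things that look like the tray, the larger one is meant.

How it is judged (in metres and radians):
On the way, in this order (a step that is already met when the one before it is completed fails the run):
1. the spool is off the hook and clear of the assembly (distance of spool_center from where it was at the start of the episode above 0.06 m and contact force between spool and fixture below 0.05 N), for 0.1 s.
2. the spool rests in the tray, let go (x of spool_center in the frame of tray between -0.07 and 0.07 m and y of spool_center in the frame of tray between -0.07 and 0.07 m and z of spool_center in the frame of tray below 0.045 m and contact force between the fingers and spool below 0.05 N and linear speed of spool below 0.05 m/s and contact force between spool and tray above 0.2 N), for 0.2 s.
3. the bolt head is gripped and has stopped turning (contact force between the fingers and bolt above 5 N and distance between the grasp point and head below 0.022 m and y of the grasp point in the frame of head between -0.008 and 0.008 m and velocity of joint bolt between -0.03 and 0.03 rad/s), for 0.3 s.
At the end, for the whole second after the job is handed in: The bolt head is gripped (over 5 N, grasp within 22 mm of its centre, 8 mm sideways) and turns slower than 0.03 rad/s; the spool is at rest in the tray (centre inside it, under 45 mm high), not touched by the fingers; no bystander has moved over 30 mm (all of step 3 and x of spool_center in the frame of tray between -0.07 and 0.07 m and y of spool_center in the frame of tray between -0.07 and 0.07 m and z of spool_center in the frame of tray below 0.045 m and contact force between the fingers and spool below 0.05 N and linear speed of spool below 0.05 m/s); the arm keeps its last pose, push and grip.
It fails at once if a bystander is moved more than 30 mm (distance of any of board, spool2, screwdriver, mug, jar, flux, meter from where it was at the start of the episode above 0.03 m).
It also fails if it takes over 58 s, if anything falls off the work surface, if the arm or the gripper's body presses on something with over 40 N, if the wrist force passes 120 N, or if a joint passes its speed limit or range.

### The arm

A 6-joint arm with a two-finger parallel gripper is mounted at the origin on the work surface. World frame = base frame: x ahead of the robot, y to its left, z up, the work surface at z = 0. Lengths are in mm, angles in rad, forces in N, time in s.
With the tool pointing down it reaches from about 350 to 975 mm from the base axis. Payload 7.1 kg.
Tool frame: the origin (TCP) lies midway between the tips of the shut fingers; the grasp point (between the pads) lies ctrl.grip_point_offset behind it (ctrl.grip_point_offset is the distance from the TCP to the grasp point, in mm); z points along the fingers, y is the line along which they close (so a half turn about z gives the same grasp; the last joint's range is limited). The gripper opens to 88 mm and grips with 3 to 60 N. Pads are 20 mm wide; open, the fingers measure 115 mm over their backs; the gripper's body (75 mm by 178 mm) begins 61 mm behind the grasp point.
Start: joints at [1.148, 0.423, 1.63, -0, 1.089, -0.019], TCP at [245.54, 574.73, 222.675] pointing down, gripper open.
Joint ranges: [-3, 3], [-0.9, 2.11], [0.09, 2.58], [-1.31, 4.45], [0.11, 2.69], [-2.54, 2.54]. Speed limits (rad/s): [2.39, 2.39, 3.01, 3.14, 3.14, 3.14].

### API

Orientations are given as a rotation vector (axis times angle).
In Python, from workcell import ctrl, get_image, close_job, finder gives the robot as it stands.
- The arm moves only by the tool servo_tool, never from a script. Its argument "deltas" is a list of rows, each a list of 2 entries, a list of its own where there are three numbers: the shift along the tool's x, y, z in mm, then the turn, a rotation vector about the tool's x, y, z in rad. A call has 1 to 5 rows; each row is the pose to reach, as a shift and turn from the pose commanded when the call began, along the tool's axes at that moment; what a row does not reach only later rows make up. A row lasts 1/12 s, in which the tool goes at most 41.7 mm and 7.16 degrees, less where a joint would pass 70% of its speed; a pose out of reach is approached as far as the arm can. A call with a gripper value outside its range is refused whole. "grip" is the closure, from -1 (fully open) to 1 (shut), so that 0 is half open, set as the call begins (left out, the last holds). The fingers move at their own pace and stop on an object; the grip force is fixed at half the most. Time passes only in rows, so rows that repeat a pose let the fingers close. It gives the time, the measured TCP pose, the force, the opening and the grip force at its end, in the units of the state.
- ctrl.get_obs(): the state, without advancing time (a new reading comes with each control period).
- get_image(name): name is "side" or "top"; returns a dict with "frame" (384x512x3 uint8, blue, green, red), "depth" (384x512 float32, mm along the optical axis (not along the pixel's ray), 0 where there is no reading), "K" (3x3 intrinsics, pixels), "dist" ([k1, k2, p1, p2, k3] as OpenCV has them; the pictures are not rectified), "pose" (4x4, takes a point from camera to world coordinates). Camera axes: x right, y down, z forward; pixel columns grow to the right and rows downward; lengths in mm; the calibration is good to about 2 mm. A picture is of the moment at which its call begins.
- close_job(): hands the job in; it is judged then, once.
Trained networks look in a picture, given as the dict that the camera call returned (one of the last four; its "shot" number tells which), for a name from the list of things; names that differ only in an ending like _2 or _b are one class to them, and where a whole thing is asked for, a point or a joint stands for the part that bears it (a point fixed in the world has none). Each returns a list of dicts, best first, with "score" (0 to 1); they miss things now and then, are a little off and sometimes report something else, mostly with a low value. They report only what shows in the picture. A call takes as long as a camera call. They do not tell look-alikes from the thing itself.
- finder.search_frame(query, picture): "rect" ([centre column, centre row, width, height] as shares, 0 to 1, of the picture: columns of its width, rows of its height, round what is visible of it).
- finder.silhouettes(query, picture): "mask" (384x512 bool, what is visible of it) and "rect" ([centre column, centre row, width, height] as shares, 0 to 1, of the picture: columns of its width, rows of its height, round what is visible of it).
The state is a dict: "t": time; "qpos": joint angles; "qvel": joint speeds; "joint_torque": joint torques, N m; "ee_pos": TCP position; "orientation": TCP orientation; "ft_force": force on the tool from outside, world axes, zero at the start; "moment": the same for the moment, N m; "width": finger opening in mm; "grasp_force": force on a finger pad.
Only numpy, scipy, OpenCV 4.12 (cv2) and the standard library are available. Lean on these libraries where they do the work, as an engineer would, in place of code of your own. Each camera call takes 0.05 s, during which the arm holds its last target. There are 200 camera calls.

## Working session

There is one attempt and no reset: what is moved stays moved. The work goes in short steps, Python scripts to look and compute and a tool call to move; the robot and the scene stay as the last step left them, time stands still between calls to the robot, and variables do not carry over. Pictures are saved under pics/ and viewed, at most 10 in all, crops included, and the job is handed in when it is done.

Besides the shell and the picture viewer there is one more tool, called after "Emit:" as name(argument=value, ...) on one line, values as JSON. servo_tool: Moves the arm, as the interface text tells. Its arguments: {"type":"object","properties":{"deltas":{"type":"array","items":{"type":"array"}},"grip":{"type":"number"}},"required":["deltas"]}

```bash
mkdir -p pics; ls; cat > h.py <<'E'
import numpy as np, cv2, pickle
from workcell import ctrl,get_image,close_job,finder
def world(p,mask=None):
    K,d,T=p["K"],np.array(p["dist"]),np.array(p["pose"])
    h,w=p["depth"].shape
    u,v=np.meshgrid(np.arange(w),np.arange(h))
    n=cv2.undistortPoints(np.stack([u,v],-1).reshape(-1,1,2).astype(np.float64),np.array(K),d).reshape(h,w,2)
    z=p["depth"]
    P=np.dstack([n[...,0]*z,n[...,1]*z,z])@T[:3,:3].T+T[:3,3]
    P[z==0]=np.nan
    return P
E
python3 - <<'E'
from h import *
o=ctrl.get_obs();print({k:o[k] for k in("t","ee_pos","orientation","width","grasp_force")},ctrl.grip_point_offset)
for n in("top","side"):
    p=get_image(n);pickle.dump(p,open(n+".pkl","wb"));cv2.imwrite(f"pics/{n}0.png",p["frame"])
    print(n,np.round(p["pose"],2).tolist())
    P=world(p)
    for q in("tray","spool_center","spool2","bracket","amp","hook","head"):
        for r in finder.silhouettes(q,p)[:3]:
            m=r["mask"];c=np.argwhere(m).mean(0)[::-1]
            print(q,round(r["score"],2),np.round(c),m.sum(),np.round(np.nanmedian(P[m],0)),np.round(np.nanpercentile(P[m],[3,97],axis=0)).tolist())
E
```

```text
pics
{'t': 0.0, 'ee_pos': array([245.31719352, 574.23156248, 221.8869582 ]), 'orientation': array([-6.29911968e-01, -3.07745724e+00,  2.36366401e-03]), 'width': 87.6437363355432, 'grasp_force': 0.0} 18.700000000000003
top [[0.02, -0.98, 0.19, 261.3], [-1.0, -0.02, 0.01, 20.89], [-0.0, -0.19, -0.98, 1203.08], [0.0, 0.0, 0.0, 1.0]]
tray 0.76 [359. 197.] 2259 [ 474. -315.    4.] [[401.0, -384.0, -1.0], [546.0, -238.0, 29.0]]
tray 0.73 [414. 245.] 1438 [ 321. -483.    4.] [[264.0, -537.0, -1.0], [378.0, -422.0, 24.0]]
spool_center 0.78 [250. 160.] 234 [557.  42. 137.] [[540.0, 16.0, 92.0], [578.0, 66.0, 149.0]]
spool_center 0.61 [273. 163.] 4272 [573. -25. 107.] [[414.0, -128.0, 4.0], [667.0, 71.0, 121.0]]
spool_center 0.29 [359. 197.] 2242 [ 475. -315.    4.] [[402.0, -385.0, -0.0], [546.0, -238.0, 29.0]]
spool2 0.56 [170. 133.] 267 [679. 313.  28.] [[654.0, 288.0, -0.0], [704.0, 338.0, 33.0]]
bracket 0.57 [273. 164.] 4466 [572. -25. 107.] [[413.0, -128.0, 3.0], [668.0, 72.0, 121.0]]
amp 0.79 [273. 163.] 4266 [573. -25. 107.] [[415.0, -127.0, 3.0], [668.0, 70.0, 121.0]]
hook 0.89 [273. 
[... 394 characters left out ...]
.] 2031 [599.   8. 104.] [[420.0, -124.0, 3.0], [681.0, 84.0, 121.0]]
spool_center 0.51 [244. 199.] 209 [552.  53. 130.] [[537.0, 23.0, 95.0], [576.0, 73.0, 148.0]]
spool2 0.64 [176. 254.] 259 [677. 321.  28.] [[653.0, 292.0, 2.0], [705.0, 344.0, 35.0]]
bracket 0.75 [243. 196.] 2024 [598.  10. 104.] [[416.0, -122.0, 3.0], [681.0, 84.0, 121.0]]
bracket 0.22 [171. 306.] 312 [543. 516.  64.] [[530.0, 492.0, 3.0], [566.0, 529.0, 110.0]]
amp 0.77 [243. 196.] 1884 [598.   9. 104.] [[420.0, -116.0, 5.0], [675.0, 84.0, 121.0]]
hook 0.7 [243. 196.] 2090 [597.   9. 104.] [[416.0, -123.0, 3.0], [681.0, 84.0, 121.0]]
head 0.7 [243. 196.] 2131 [598.  10. 103.] [[416.0, -126.0, 1.0], [686.0, 84.0, 122.0]]
```

```bash
python3 - <<'E'
from h import *
t=pickle.load(open("top.pkl","rb"));s=pickle.load(open("side.pkl","rb"))
cv2.imwrite("pics/crop.png",np.hstack([cv2.resize(t["frame"][100:240,215:335],None,fx=3.3,fy=3.3,interpolation=2),cv2.resize(s["frame"][130:270,185:305],None,fx=3.3,fy=3.3,interpolation=2)]))
E
```

```text
(no output)
```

View pics/top0.png

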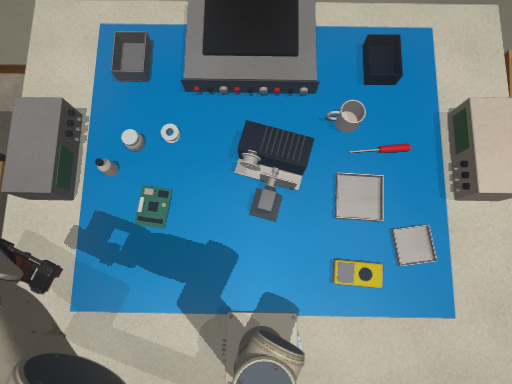

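View pics/crop.png

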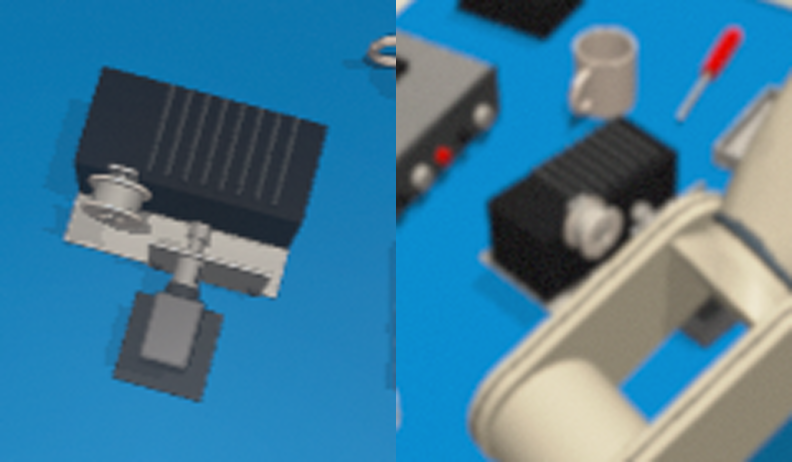

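The top view shows two trays: (359,197), the larger, which is meant, and (414,245). It also shows two spools: the hanging one at (250,160), which is meant, and one lying flat at (170,133). The bolt head shows at about (276,171), between the bracket and the amplifier, and the crop confirms that choice. The side view is partly blocked by the arm.

```bash
cat > fit.py <<'E'
from h import *
from scipy.optimize import minimize
def fixture(p,verbose=True):
    P=world(p); z=P[...,2]
    near=(abs(P[...,0]-560)<170)&(abs(P[...,1]+20)<170)
    m=((z>104)&(z<126)&near).astype(np.uint8)
    Q=P[m>0][:,:2]
    R=P[(z>126)&near]
    # template occupancy of everything between z104 and 126: rectangles in the fixture frame
    rect=[(26,126,-90,130),(-28,-24,-75,42),(-145,-55,-23,23)]
    def sd(q):
        ds=[]
        for a,b,c,d in rect:
            dx=np.maximum(a-q[:,0],q[:,0]-b);dy=np.maximum(c-q[:,1],q[:,1]-d)
            ds.append(np.hypot(np.maximum(dx,0),np.maximum(dy,0))+np.minimum(np.maximum(dx,dy),0))
        return np.min(ds,0)
    g=np.array([(x,y) for a,b,c,d in(rect[0],rect[2]) for x in np.arange(a+2,b,4) for y in np.arange(c+2,d,4)])
    from scipy.spatial import cKDTree
    tr=cKDTree(Q)
    def cost(v):
        c,s=np.cos(v[2]),np.sin(v[2]);q=(Q-v[:2])@np.array([[c,-s],[s,c]])
        o=np.clip(sd(q),0,15)
        w=g@np.array([[c,s],[-s,c]])+v[:2]
        e=np.clip(tr.query(w)[0]-1.5,0,10)
        return (o**2).mean()+(e**2).mean()
    best=min((minimize(cost,[x,y,a],method="Nelder-Mead",options=dict(xatol=.05,fatol=1e-4,maxiter=800)) for a in(-.4,-.2,0,.2) for x in(520,545) for y in (-40,-10)),key=lambda r:r.fun)
    return best.x,best.fun,P
E
python3 - <<'E'
from fit import *
p=pickle.load(open("top.pkl","rb"))
v,f,P=fixture(p);print(np.round(v,3),f)
F=lambda q:(q[:,:2]-v[:2])@np.array([[np.cos(v[2]),-np.sin(v[2])],[np.sin(v[2]),np.cos(v[2])]])
q=F(P.reshape(-1,3));z=P[...,2].ravel()
def rep(n,m): print(n,m.sum(),np.round(np.percentile(np.c_[q,z][m],[2,50,98],axis=0)).tolist())
with np.errstate(all="ignore"):
  rep("runner",(z>100)&(z<114)&(q[:,0]<-45)&(q[:,0]>-170)&(abs(q[:,1])<60))
  rep("amp",(z>106)&(z<126)&(q[:,0]>15)&(q[:,0]<150)&(abs(q[:,1]-20)<140))
  rep("brk",(z>98)&(z<110)&(abs(q[:,0]+26)<14)&(q[:,1]<50)&(q[:,1]>-95))
  rep("spool",(z>126)&(abs(q[:,0])<21)&(abs(q[:,1]-80)<50))
  rep("head",(z>80)&(z<100)&(q[:,0]>-10)&(q[:,0]<14)&(abs(q[:,1])<20))
  # tray
  X,Y=P[...,0].ravel(),P[...,1].ravel()
  m=(z>14)&(z<40)&(abs(X-474)<110)&(abs(Y+312)<110)
print("tray",cv2.minAreaRect(np.c_[X,Y][m].astype(np.float32)))
o=ctrl.get_obs();print(o["t"],o["ee_pos"])
E
```

```text
[ 5.42895e+02 -3.31280e+01 -2.66000e-01] 5.038295116995078
runner 334 [[-133.0, -25.0, 102.0], [-101.0, -3.0, 107.0], [-63.0, 19.0, 111.0]]
amp 2156 [[25.0, -87.0, 107.0], [72.0, 16.0, 111.0], [121.0, 123.0, 122.0]]
brk 72 [[-37.0, -74.0, 98.0], [-28.0, -17.0, 103.0], [-25.0, 35.0, 108.0]]
spool 198 [[-19.0, 52.0, 128.0], [-2.0, 77.0, 140.0], [20.0, 102.0, 150.0]]
head 35 [[-9.0, -12.0, 84.0], [-2.0, -3.0, 91.0], [5.0, 7.0, 98.0]]
tray ((459.8977966308594, -329.5115051269531), (189.94175720214844, 176.87586975097656), 86.356689453125)
0.8 [245.53720371 574.74057703 222.69954254]
```

```bash
cat > go.py <<'E'
import sys
from h import *
from scipy.spatial.transform import Rotation as Ro
YAW=-0.266; O=np.array([540.3,-35.2])
def delta(x,y,z,a=YAW+np.pi/2):
    o=ctrl.get_obs();R=Ro.from_rotvec(o["orientation"]).as_matrix()
    Y=np.array([np.cos(a),np.sin(a),0]);Z=np.array([0,0,-1.]);T=np.c_[np.cross(Y,Z),Y,Z]
    return np.round(R.T@(np.array([x,y,z])-o["ee_pos"]),1),np.round(Ro.from_matrix(R.T@T).as_rotvec(),3)
def fx(x,y):
    c,s=np.cos(YAW),np.sin(YAW);return O+np.array([c*x-s*y,s*x+c*y])
if __name__=="__main__":
    a=[float(v) for v in sys.argv[2:]]
    p=fx(a[0],a[1]) if sys.argv[1]=="f" else a[:2]
    o=ctrl.get_obs();print(o["t"],np.round(p,1),*delta(p[0],p[1],a[2]),np.round(o["qpos"],2))
E
python3 go.py f 0 80 195
```

```text
0.8 [561.3  42. ] [-499.7 -365.8   27.7] [ 0.    -0.    -0.138] [ 1.15  0.42  1.63  0.    1.09 -0.02]
```

Emit:
servo_tool(deltas=[[[-170,-125,0],[0,0,-0.138]],[[-170,-125,0],[0,0,-0.138]],[[-170,-125,0],[0,0,-0.138]],[[-170,-125,0],[0,0,-0.138]],[[-170,-125,0],[0,0,-0.138]]], grip=-1)

```text
t: 1.22
ee_pos: [351.9, 393.7, 222.8]
orientation: [0.415, 3.114, 0.0]
ft_force: [0.5, 0.2, -0.5]
width: 87.9
grasp_force: 0.0
```

```bash
python3 go.py f 0 80 195
```

```text
1.2167 [561.3  42. ] [-294.2 -284.6   27.8] [0.    0.    0.001] [ 0.82  0.28  1.84 -0.    1.02 -0.49]
```

Emit:
servo_tool(deltas=[[[-145,-140,0],[0,0,0]],[[-145,-140,0],[0,0,0]],[[-145,-140,0],[0,0,0]],[[-145,-140,0],[0,0,0]],[[-145,-140,0],[0,0,0]]])

```text
t: 1.63
ee_pos: [455.5, 219.8, 223.0]
orientation: [0.417, 3.113, 0.0]
ft_force: [-0.0, 0.1, 0.5]
width: 87.5
grasp_force: 0.0
```

Emit:
servo_tool(deltas=[[[-147,-142,0],[0,0,0]],[[-147,-142,0],[0,0,0]],[[-147,-142,0],[0,0,0]],[[-147,-142,0],[0,0,0]],[[-147,-142,0],[0,0,0]]])

```text
t: 2.05
ee_pos: [560.1, 44.1, 222.9]
orientation: [0.417, 3.113, 0.0]
ft_force: [1.0, 0.7, -0.5]
width: 87.3
grasp_force: 0.0
```

```bash
python3 go.py f 0 80 195; python3 - <<'E'
from fit import *
s=get_image("side");print(s["shot"])
cv2.imwrite("pics/s1.png",cv2.resize(s["frame"][110:290,140:340],None,fx=3.3,fy=3.3,interpolation=2))
P=world(s);v=[540.3,-35.2,-.266]
q=(P.reshape(-1,3)[:,:2]-v[:2])@np.array([[np.cos(v[2]),-np.sin(v[2])],[np.sin(v[2]),np.cos(v[2])]]);z=P[...,2].ravel()
def rep(n,m): print(n,m.sum(),np.round(np.percentile(np.c_[q,z][m],[2,50,98],axis=0)).tolist() if m.sum() else 0)
with np.errstate(all="ignore"):
  rep("runner",(z>104)&(z<112)&(q[:,0]<-45)&(q[:,0]>-170)&(abs(q[:,1])<60))
  rep("amp",(z>106)&(z<126)&(q[:,0]>26)&(q[:,0]<150)&(abs(q[:,1]-20)<140))
  rep("ampside",(z>20)&(z<100)&(q[:,0]>35)&(q[:,0]<120)&(abs(q[:,1]-130)<15))
  rep("spool",(z>95)&(z<155)&(abs(q[:,0])<21)&(abs(q[:,1]-80)<50))
  rep("head",(z>80)&(z<100)&(q[:,0]>-10)&(q[:,0]<14)&(abs(q[:,1])<20))
E
```

```text
2.05 [561.3  42. ] [-1.7 -1.8 27.9] [ 0.     0.001 -0.   ] [ 0.06  0.33  1.77 -0.    1.04 -1.25]
3
runner 116 [[-131.0, -18.0, 104.0], [-102.0, 4.0, 107.0], [-73.0, 26.0, 111.0]]
amp 790 [[28.0, -79.0, 106.0], [68.0, 28.0, 111.0], [119.0, 130.0, 122.0]]
ampside 213 [[36.0, 129.0, 22.0], [77.0, 133.0, 62.0], [117.0, 136.0, 99.0]]
spool 198 [[-20.0, 57.0, 97.0], [-8.0, 90.0, 132.0], [20.0, 113.0, 148.0]]
head 22 [[-9.0, -10.0, 81.0], [-4.0, 8.0, 90.0], [3.0, 13.0, 99.0]]
```

View pics/s1.png

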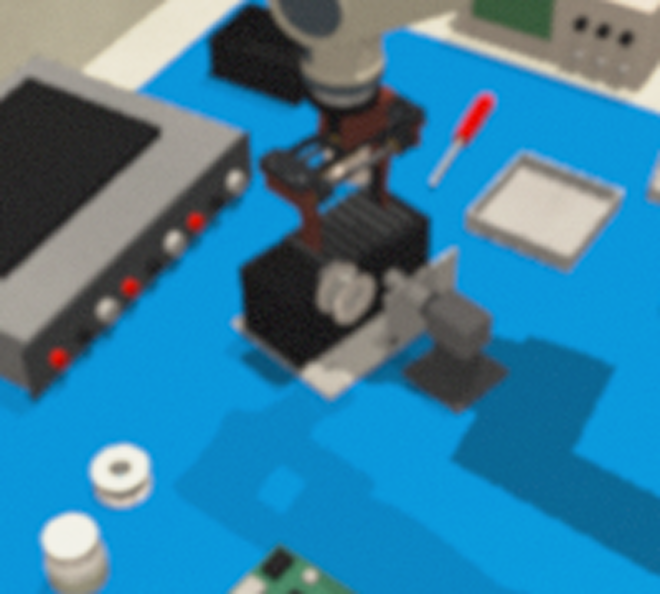

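The picture shows the gripper straddling the hanging spool from above, with the spool at crop (345,292). Both views agree on the fixture to within about 3 mm, so I'm going down.

Emit:
servo_tool(deltas=[[[0,0,35],[0,0,0]],[[0,0,65],[0,0,0]],[[0,0,90],[0,0,0]],[[0,0,110],[0,0,0]],[[0,0,121],[0,0,0]]])

```text
t: 2.52
ee_pos: [557.7, 46.3, 99.3]
orientation: [-0.416, -3.111, 0.001]
ft_force: [-0.1, 0.2, 0.9]
width: 87.7
grasp_force: 0.0
```

Emit:
servo_tool(deltas=[[[0,0,0],[0,0,0]],[[0,0,0],[0,0,0]],[[0,0,0],[0,0,0]],[[0,0,0],[0,0,0]],[[0,0,0],[0,0,0]]], grip=0.5)

```text
t: 2.93
ee_pos: [559.8, 46.5, 103.0]
orientation: [0.416, 3.112, 0.001]
ft_force: [0.9, 0.5, 0.7]
width: 58.2
grasp_force: 13.6
```

Emit:
servo_tool(deltas=[[[0,0,0],[0,0,0]],[[0,0,0],[0,0,0]],[[0,0,0],[0,0,0]],[[0,0,0],[0,0,0]],[[0,0,0],[0,0,0]]])

```text
t: 3.35
ee_pos: [559.6, 46.2, 102.6]
orientation: [0.416, 3.113, -0.0]
ft_force: [-0.9, -2.8, 5.4]
width: 46.6
grasp_force: 132.0
```

Emit:
servo_tool(deltas=[[[0,0,0],[0,0,0]]])

```text
t: 3.43
ee_pos: [559.6, 46.2, 102.6]
orientation: [0.416, 3.113, -0.0]
ft_force: [-1.4, -2.4, 6.5]
width: 46.4
grasp_force: 132.0
```

```bash
python3 - <<'E'
from fit import *
s=get_image("side");t=get_image("top")
cv2.imwrite("pics/s2.png",np.hstack([cv2.resize(s["frame"][150:250,195:275],None,fx=5,fy=5,interpolation=2),cv2.resize(t["frame"][110:210,215:295],None,fx=5,fy=5,interpolation=2)])[:,:800])
E
```

```text
(no output)
```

View pics/s2.png

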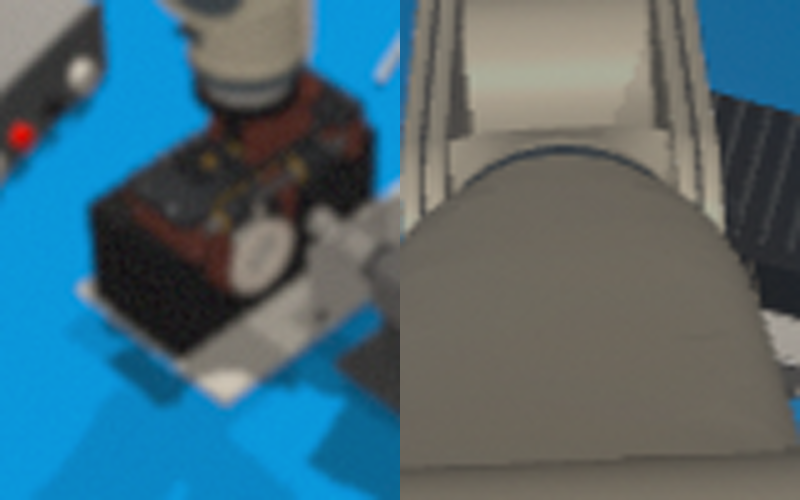

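The front flange at crop (262,258) sits level between the fingers. At 46 mm the pads have gone in between the flanges and hold the winding. I'll lift and watch the force.

Emit:
servo_tool(deltas=[[[0,0,-4],[0,0,0]],[[0,0,-8],[0,0,0]],[[0,0,-12],[0,0,0]],[[0,0,-14],[0,0,0]],[[0,0,-14],[0,0,0]]])

```text
t: 3.95
ee_pos: [559.1, 46.6, 116.1]
orientation: [0.416, 3.114, 0.0]
ft_force: [0.6, -0.2, -1.3]
width: 46.5
grasp_force: 131.9
```

Emit:
servo_tool(deltas=[[[6,0,-0.5],[0,0,0]],[[12,0,-0.5],[0,0,0]],[[18,0,-0.5],[0,0,0]],[[24,0,-0.5],[0,0,0]],[[30,0,-0.5],[0,0,0]]])

```text
t: 4.37
ee_pos: [529.1, 54.6, 116.0]
orientation: [-0.416, -3.113, 0.0]
ft_force: [-0.7, -0.0, -1.4]
width: 46.4
grasp_force: 131.9
```

Emit:
servo_tool(deltas=[[[10,0,0],[0,0,0]],[[20,0,0],[0,0,0]],[[30,0,0],[0,0,0]],[[40,0,0],[0,0,0]],[[45,0,0],[0,0,0]]])

```text
t: 4.78
ee_pos: [484.8, 66.5, 116.1]
orientation: [-0.416, -3.113, 0.0]
ft_force: [-0.8, -0.4, -2.0]
width: 46.4
grasp_force: 131.9
```

```bash
python3 go.py w 474 -311 90
```

```text
4.7833 [ 474. -311.] [ -88.7 -367.1   26.1] [-0.    -0.001  0.001] [ 0.11  0.39  2.    0.    0.75 -1.19]
```

Emit:
servo_tool(deltas=[[[0,0,-35],[0,0,0]],[[0,0,-70],[0,0,0]],[[-8,-35,-75],[0,0,0]],[[-16,-70,-75],[0,0,0]],[[-24,-105,-75],[0,0,0]]])

```text
t: 5.2
ee_pos: [482.6, -42.0, 192.4]
orientation: [0.412, 3.112, -0.0]
ft_force: [0.6, 0.5, -2.1]
width: 46.4
grasp_force: 131.9
```

Emit:
servo_tool(deltas=[[[-9,-35,0],[0,0,0]],[[-18,-70,0],[0,0,0]],[[-27,-105,0],[0,0,0]],[[-36,-140,0],[0,0,0]],[[-45,-175,0],[0,0,0]]])

```text
t: 5.62
ee_pos: [479.2, -223.7, 191.3]
orientation: [0.416, 3.114, -0.0]
ft_force: [1.2, -0.4, -1.6]
width: 46.5
grasp_force: 131.9
```

```bash
python3 go.py w 474 -311 90; python3 - <<'E'
from h import *
p=pickle.load(open("top.pkl","rb"));P=world(p);z=P[...,2]
r=finder.silhouettes("tray",get_image("side"))
m=(z>15)&(z<40)&(abs(P[...,0]-474)<85)&(abs(P[...,1]+312)<85)
print(cv2.minAreaRect(P[m][:,:2].astype(np.float32)))
E
```

```text
5.6167 [ 474. -311.] [-17.9 -85.6 101.3] [-0.  0.  0.] [-0.46  0.32  1.87  0.    0.95 -1.76]
((474.4812927246094, -311.462890625), (151.2769012451172, 151.86373901367188), 87.15278625488281)
```

Emit:
servo_tool(deltas=[[[-8,-38,0],[0,0,0]],[[-15,-70,10],[0,0,0]],[[-18,-86,40],[0,0,0]],[[-18,-86,75],[0,0,0]],[[-18,-86,105],[0,0,0]]])

```text
t: 6.13
ee_pos: [474.2, -310.4, 85.0]
orientation: [0.419, 3.113, -0.001]
ft_force: [0.2, 0.1, -2.1]
width: 46.5
grasp_force: 131.9
```

Emit:
servo_tool(deltas=[[[0,0,25],[0,0,0]],[[0,0,45],[0,0,0]],[[0,0,58],[0,0,0]],[[0,0,62],[0,0,0]],[[0,0,62],[0,0,0]]])

```text
t: 6.55
ee_pos: [474.2, -309.1, 23.5]
orientation: [-0.415, -3.113, -0.001]
ft_force: [0.5, -0.7, -1.4]
width: 46.4
grasp_force: 131.9
```

Emit:
servo_tool(deltas=[[[0,0,2],[0,0,0]],[[0,0,4],[0,0,0]],[[0,0,5],[0,0,0]],[[0,0,5],[0,0,0]]])

```text
t: 6.88
ee_pos: [474.9, -310.1, 19.9]
orientation: [0.416, 3.113, -0.001]
ft_force: [0.4, -0.6, -1.7]
width: 46.3
grasp_force: 131.9
```

Emit:
servo_tool(deltas=[[[0,0,1],[0,0,0]],[[0,0,2],[0,0,0]],[[0,0,2],[0,0,0]],[[0,0,2],[0,0,0]]])

```text
t: 7.22
ee_pos: [474.5, -309.8, 17.2]
orientation: [-0.416, -3.114, -0.0]
ft_force: [0.2, 0.5, -1.4]
width: 46.3
grasp_force: 131.9
```

Emit:
servo_tool(deltas=[[[0,0,1],[0,0,0]],[[0,0,2],[0,0,0]],[[0,0,2],[0,0,0]],[[0,0,2],[0,0,0]]])

```text
t: 7.55
ee_pos: [474.6, -309.9, 16.0]
orientation: [0.416, 3.114, -0.0]
ft_force: [-2.0, 1.3, 7.2]
width: 46.4
grasp_force: 131.8
```

Emit:
servo_tool(deltas=[[[0,0,-0.5],[0,0,0]],[[0,0,-0.5],[0,0,0]],[[0,0,-0.5],[0,0,0]],[[0,0,-0.5],[0,0,0]],[[0,0,-0.5],[0,0,0]]], grip=-0.85)

```text
t: 7.97
ee_pos: [474.6, -309.9, 16.0]
orientation: [0.416, 3.114, -0.0]
ft_force: [-1.4, 0.6, 4.8]
width: 47.3
grasp_force: 93.1
```

Emit:
servo_tool(deltas=[[[0,0,0],[0,0,0]],[[0,0,0],[0,0,0]],[[0,0,0],[0,0,0]]])

```text
t: 8.22
ee_pos: [474.6, -310.0, 16.0]
orientation: [0.416, 3.114, -0.0]
ft_force: [-2.5, 0.9, 5.2]
width: 47.5
grasp_force: 93.1
```

```bash
python3 - <<'E'
from h import *
s=get_image("side");t=get_image("top")
cv2.imwrite("pics/s3.png",np.hstack([cv2.resize(s["frame"][100:220,240:340],None,fx=4,fy=4,interpolation=2),cv2.resize(t["frame"][140:260,300:400],None,fx=4,fy=4,interpolation=2)]))
E
```

```text
(no output)
```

View pics/s3.png

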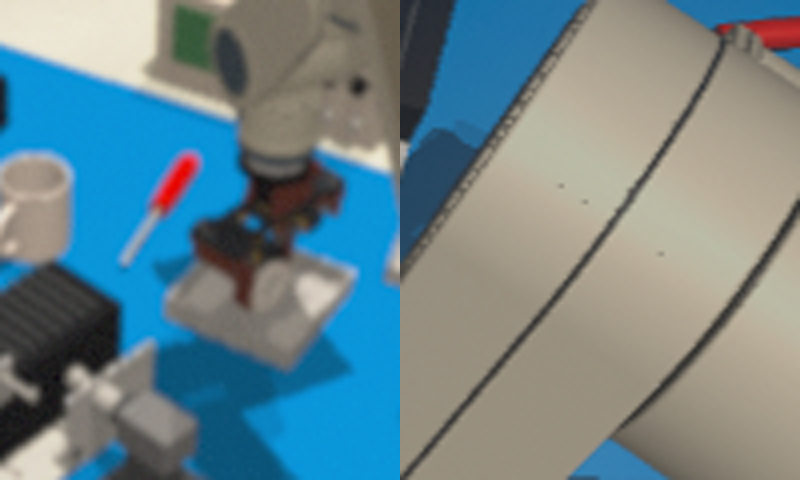

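The spool stands in the tray at crop (270,285). The fingers are still jammed between the flanges, with the opening at 47.5 mm, so I'll open fully and work them loose.

Emit:
servo_tool(deltas=[[[0,0,0],[0,0,0]],[[0,0,0],[0,0,0]],[[0,0,0],[0,0,0]],[[0,0,0],[0,0,0]],[[0,0,0],[0,0,0]]], grip=-1)

```text
t: 8.73
ee_pos: [474.6, -309.9, 16.0]
orientation: [0.416, 3.114, -0.0]
ft_force: [-1.4, 0.1, 4.6]
width: 47.3
grasp_force: 93.1
```

Emit:
servo_tool(deltas=[[[0,0,1.5],[0,0,0]],[[0,0,3],[0,0,0]],[[0,0,3],[0,0,0]]])

```text
t: 8.98
ee_pos: [474.7, -310.0, 15.6]
orientation: [0.416, 3.114, -0.0]
ft_force: [-10.1, 5.0, 36.3]
width: 47.4
grasp_force: 93.1
```

Emit:
servo_tool(deltas=[[[0,0,1.5],[0,0,0]],[[0,0,3],[0,0,0]],[[0,0,3],[0,0,0]]])

```text
t: 9.23
ee_pos: [474.8, -310.1, 15.4]
orientation: [0.416, 3.113, -0.001]
ft_force: [-17.4, 9.6, 67.7]
width: 47.3
grasp_force: 93.1
```

Emit:
servo_tool(deltas=[[[0,0,1],[0,0,0]],[[0,0,2],[0.05,0,0]],[[0,0,2],[0.1,0,0]],[[0,0,2],[0.1,0,0]]])

```text
t: 9.57
ee_pos: [475.6, -308.9, 9.3]
orientation: [-0.413, -3.099, 0.16]
ft_force: [1.2, 3.7, 2.2]
width: 72.1
grasp_force: 18.3
```

The fingers are free. Levelling and rising gently.

Emit:
servo_tool(deltas=[[[0,0,-4],[-0.05,0,0]],[[0,0,-7],[-0.1,0,0]],[[0,0,-7],[-0.1,0,0]],[[0,0,-7],[-0.1,0,0]]])

```text
t: 9.9
ee_pos: [474.4, -309.8, 14.4]
orientation: [-0.419, -3.113, 0.002]
ft_force: [-0.4, -0.2, -1.7]
width: 87.4
grasp_force: 16.4
```

```bash
python3 - <<'E'
from h import *
s=get_image("side")
P=world(s);z=P[...,2]
for q in ("spool_center",):
    for r in finder.silhouettes(q,s)[:3]:
        m=r["mask"];print(round(r["score"],2),m.sum(),np.round(np.nanpercentile(P[m],[3,50,97],axis=0)).tolist())
cv2.imwrite("pics/s4.png",cv2.resize(s["frame"][110:210,250:350],None,fx=5,fy=5,interpolation=2))
E
```

```text
0.64 97 [[447.0, -342.0, 13.0], [457.0, -315.0, 39.0], [480.0, -293.0, 65.0]]
0.41 3420 [[411.0, -118.0, 1.0], [573.0, 6.0, 81.0], [680.0, 83.0, 120.0]]
```

View pics/s4.png

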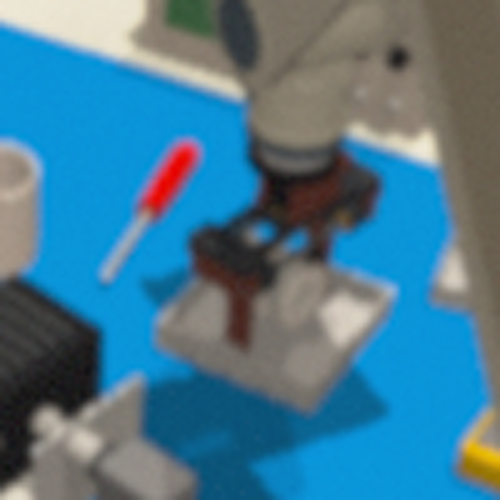

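The spool seems to hang on the -y finger, because the wrist still carries 1.7 N and one pad shows 16 N. I'll drag it clear of the wall, then push down and away so it slips off.

Emit:
servo_tool(deltas=[[[0,8,-2],[0,0,0]],[[0,9,3],[0,0,0]],[[0,5,6],[0,0,0]],[[0,-2,8],[0,0,0]],[[0,-8,8],[0,0,0]]])

```text
t: 10.42
ee_pos: [472.4, -316.8, 6.0]
orientation: [-0.415, -3.113, -0.0]
ft_force: [-0.1, 1.1, -0.2]
width: 87.4
grasp_force: 5.5
```

Emit:
servo_tool(deltas=[[[0,-4,-1],[0.03,0,0]],[[0,-5,0],[0.03,0,0]],[[0,-5,0],[0,0,0]]])

```text
t: 10.67
ee_pos: [471.1, -321.3, 6.3]
orientation: [-0.415, -3.114, -0.001]
ft_force: [-0.2, -0.4, -0.3]
width: 87.7
grasp_force: 0.0
```

```bash
python3 - <<'E'
from h import *
s=get_image("side")
P=world(s);z=P[...,2]
for r in finder.silhouettes("spool_center",s)[:1]:
        m=r["mask"];print(round(r["score"],2),m.sum(),np.round(np.nanpercentile(P[m],[3,50,97],axis=0)).tolist())
o=ctrl.get_obs();print(o["ft_force"],o["moment"],o["grasp_force"])
E
```

```text
[-0.4669123  -0.08945512  0.01857756] [0.0096262  0.00714446 0.0221089 ] 0.0
```

Emit:
servo_tool(deltas=[[[0,0,-4],[0,0,0]],[[0,0,-8],[0,0,0]],[[0,0,-14],[0,0,0]],[[0,0,-20],[0,0,0]],[[0,0,-25],[0,0,0]]])

```text
t: 11.18
ee_pos: [471.6, -321.7, 32.6]
orientation: [0.416, 3.113, -0.001]
ft_force: [-0.6, 0.6, 0.6]
width: 87.6
grasp_force: 0.0
```

```bash
python3 - <<'E'
from h import *
s=get_image("side")
cv2.imwrite("pics/s5.png",cv2.resize(s["frame"][110:210,250:350],None,fx=5,fy=5,interpolation=2))
o=ctrl.get_obs();print(o["ft_force"],o["moment"],o["grasp_force"])
E
```

```text
[ 1.20788813 -1.65101601  0.31509519] [-0.02407636 -0.00625547  0.05030564] 0.0
```

View pics/s5.png

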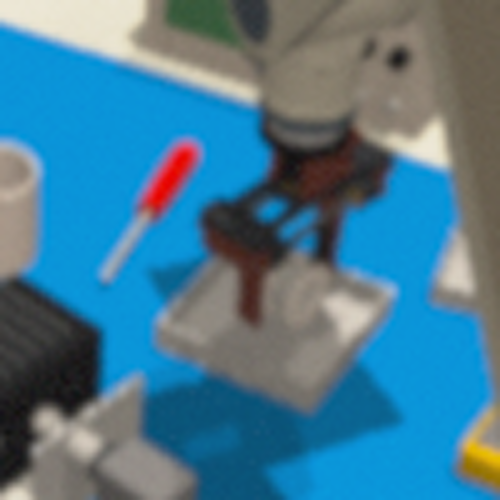

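The spool stands alone in the tray at crop (300,293) and the hand is free of it. Rising, then going over the bolt.

Emit:
servo_tool(deltas=[[[0,0,-30],[0,0,0]],[[0,0,-65],[0,0,0]],[[0,0,-100],[0,0,0]],[[0,0,-140],[0,0,0]],[[0,0,-165],[0,0,0]]])

```text
t: 11.65
ee_pos: [472.2, -322.2, 200.7]
orientation: [0.416, 3.11, -0.003]
ft_force: [0.2, -0.7, 0.0]
width: 88.1
grasp_force: 0.0
```

```bash
sed -i 's/540.3,-35.2/539.7,-33.5/' go.py; python3 go.py f 0 0 160; python3 - <<'E'
from h import *
s=get_image("side");t=get_image("top")
for p in(s,t):
  P=world(p)
  for r in finder.silhouettes("spool_center",p)[:2]:
        m=r["mask"];print(round(r["score"],2),m.sum(),np.round(np.nanpercentile(P[m],[3,50,97],axis=0)).tolist())
E
```

```text
11.65 [539.7 -33.5] [ 10.8 296.4  40.2] [-0.002  0.004  0.   ] [-0.62  0.37  1.77 -0.    1.   -1.92]
0.54 137 [[444.0, -348.0, 10.0], [459.0, -318.0, 42.0], [482.0, -298.0, 60.0]]
0.66 223 [[448.0, -358.0, 4.0], [465.0, -327.0, 50.0], [484.0, -305.0, 62.0]]
```

Emit:
servo_tool(deltas=[[[2,38,0],[0,0,0]],[[4,76,0],[0,0,0]],[[6,114,0],[0,0,0]],[[8,152,0],[0,0,0]],[[9,190,0],[0,0,0]]])

```text
t: 12.27
ee_pos: [511.1, -134.0, 194.6]
orientation: [-0.417, -3.11, -0.001]
ft_force: [0.2, -0.2, 0.4]
width: 88.1
grasp_force: 0.0
```

Emit:
servo_tool(deltas=[[[1,35,0],[0,0,0]],[[2,70,0],[0,0,0]],[[2,95,5],[0,0,0]],[[2,106,15],[0,0,0]],[[2,106,25],[0,0,0]]])

```text
t: 12.68
ee_pos: [537.9, -31.3, 169.6]
orientation: [-0.411, -3.113, -0.0]
ft_force: [-0.1, 0.6, 0.2]
width: 87.9
grasp_force: 0.0
```

Emit:
servo_tool(deltas=[[[0,0,0],[0,0,0]]])

```text
t: 12.77
ee_pos: [536.0, -33.2, 168.1]
orientation: [-0.413, -3.108, 0.001]
ft_force: [0.2, -0.6, 0.4]
width: 88.2
grasp_force: 0.0
```

```bash
python3 go.py f 0 0 72; python3 - <<'E'
from h import *
s=get_image("side")
cv2.imwrite("pics/s6.png",cv2.resize(s["frame"][130:250,180:300],None,fx=4.5,fy=4.5,interpolation=2))
E
```

```text
12.7667 [539.7 -33.5] [-4.2  0.8 96.1] [-0.001 -0.006  0.002] [-0.08  0.37  1.86 -0.    0.91 -1.39]
```

View pics/s6.png

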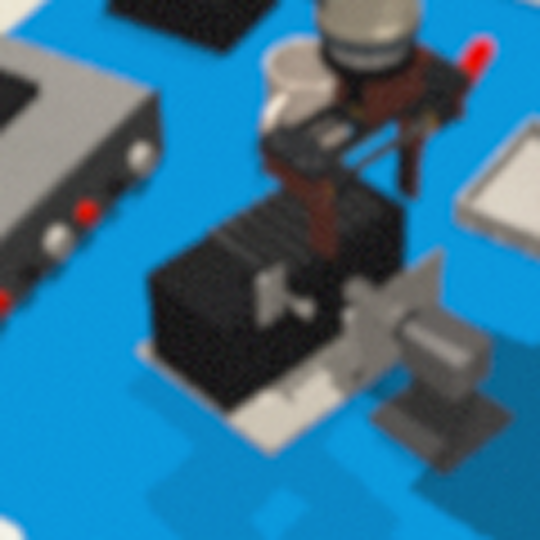

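The bracket, the empty hook at crop (300,305) and the head at (355,290) are visible, and the hand is above the gap. Descending.

Emit:
servo_tool(deltas=[[[-4,0,15],[0,0,0]],[[-4,0,32],[0,0,0]],[[-4,0,48],[0,0,0]],[[-4,0,58],[0,0,0]],[[-4,0,64],[0,0,0]]])

```text
t: 13.23
ee_pos: [541.2, -35.6, 106.3]
orientation: [-0.419, -3.111, 0.0]
ft_force: [-0.5, -0.4, -0.3]
width: 87.6
grasp_force: 0.0
```

Emit:
servo_tool(deltas=[[[0,0,8],[0,0,0]],[[0,0,16],[0,0,0]],[[0,0,24],[0,0,0]],[[0,0,31],[0,0,0]],[[0,0,31],[0,0,0]]])

```text
t: 13.65
ee_pos: [541.5, -34.2, 75.4]
orientation: [-0.416, -3.112, 0.0]
ft_force: [-0.5, 0.5, -0.2]
width: 87.9
grasp_force: 0.0
```

```bash
python3 go.py f 0 0 72
```

```text
13.65 [539.7 -33.5] [1.9 0.2 3.4] [-0.    -0.002  0.   ] [-0.08  0.52  1.9  -0.    0.72 -1.39]
```

Free of contact. Going 2 mm lower and closing.

Emit:
servo_tool(deltas=[[[1,0,2],[0,0,0]],[[1,0,2],[0,0,0]],[[1,0,2],[0,0,0]],[[1,0,2],[0,0,0]],[[1,0,2],[0,0,0]]], grip=1)

```text
t: 14.07
ee_pos: [541.6, -33.9, 75.0]
orientation: [0.416, 3.113, 0.0]
ft_force: [-0.1, -0.9, -0.6]
width: 57.8
grasp_force: 0.0
```

Emit:
servo_tool(deltas=[[[0,0,0],[0,0,0]],[[0,0,0],[0,0,0]],[[0,0,0],[0,0,0]],[[0,0,0],[0,0,0]],[[0,0,0],[0,0,0]]])

```text
t: 14.48
ee_pos: [541.3, -34.0, 74.7]
orientation: [0.416, 3.114, -0.0]
ft_force: [0.7, -0.7, -0.9]
width: 24.3
grasp_force: 0.0
```

Emit:
servo_tool(deltas=[[[0,0,0],[0,0,0]],[[0,0,0],[0,0,0]],[[0,0,0],[0,0,0]],[[0,0,0],[0,0,0]],[[0,0,0],[0,0,0]]])

```text
t: 14.9
ee_pos: [541.3, -33.8, 74.6]
orientation: [0.416, 3.114, 0.0]
ft_force: [0.3, 2.3, 0.2]
width: 19.9
grasp_force: 30.0
```

Emit:
servo_tool(deltas=[[[0,0,0],[0,0,0]],[[0,0,0],[0,0,0]],[[0,0,0],[0,0,0]],[[0,0,0],[0,0,0]],[[0,0,0],[0,0,0]]])

```text
t: 15.32
ee_pos: [541.3, -33.8, 74.7]
orientation: [0.416, 3.114, 0.0]
ft_force: [1.6, 3.4, -0.1]
width: 20.2
grasp_force: 30.0
```

Emit:
servo_tool(deltas=[[[0,0,0],[0,0,0]],[[0,0,0],[0,0,0]],[[0,0,0],[0,0,0]],[[0,0,0],[0,0,0]],[[0,0,0],[0,0,0]]])

```text
t: 15.73
ee_pos: [541.3, -33.8, 74.6]
orientation: [0.416, 3.114, 0.0]
ft_force: [1.1, 4.3, 0.1]
width: 20.4
grasp_force: 30.0
```

Emit:
servo_tool(deltas=[[[0,0,0],[0,0,0]],[[0,0,0],[0,0,0]],[[0,0,0],[0,0,0]],[[0,0,0],[0,0,0]],[[0,0,0],[0,0,0]]])

```text
t: 16.15
ee_pos: [541.4, -33.8, 74.7]
orientation: [0.416, 3.114, 0.0]
ft_force: [0.9, 5.3, 0.2]
width: 20.6
grasp_force: 30.0
```

Emit:
servo_tool(deltas=[[[0,0,0],[0,0,0]],[[0,0,0],[0,0,0]],[[0,0,0],[0,0,0]],[[0,0,0],[0,0,0]],[[0,0,0],[0,0,0]]])

```text
t: 16.57
ee_pos: [541.4, -33.8, 74.7]
orientation: [0.416, 3.114, 0.0]
ft_force: [1.1, 5.0, 1.1]
width: 20.3
grasp_force: 30.0
```

Emit:
servo_tool(deltas=[[[0,0,0],[0,0,0]],[[0,0,0],[0,0,0]],[[0,0,0],[0,0,0]],[[0,0,0],[0,0,0]],[[0,0,0],[0,0,0]]])

```text
t: 16.98
ee_pos: [541.4, -33.8, 74.7]
orientation: [0.416, 3.114, 0.0]
ft_force: [1.4, 5.2, -0.2]
width: 20.2
grasp_force: 30.0
```

Emit:
servo_tool(deltas=[[[0,0,0],[0,0,0]],[[0,0,0],[0,0,0]],[[0,0,0],[0,0,0]],[[0,0,0],[0,0,0]],[[0,0,0],[0,0,0]]])

```text
t: 17.4
ee_pos: [541.4, -33.9, 74.6]
orientation: [0.416, 3.114, 0.0]
ft_force: [0.7, 5.3, 0.0]
width: 20.4
grasp_force: 30.0
```

Emit:
servo_tool(deltas=[[[0,0,0],[0,0,0]],[[0,0,0],[0,0,0]],[[0,0,0],[0,0,0]],[[0,0,0],[0,0,0]],[[0,0,0],[0,0,0]]])

```text
t: 17.82
ee_pos: [541.4, -33.8, 74.6]
orientation: [0.416, 3.114, 0.0]
ft_force: [1.0, 6.4, 0.3]
width: 20.4
grasp_force: 30.0
```

Stalled, it seems, but the width reads 20.4 mm. I'll regrip a little lower to confirm that it squares the same way.

Emit:
servo_tool(deltas=[[[0,0,0],[0,0,0]],[[0,0.5,0],[0,0,0]],[[0,0.5,1.5],[0,0,0]],[[0,0.5,3],[0,0,0]],[[0,0.5,3],[0,0,0]]], grip=0.2)

```text
t: 18.23
ee_pos: [541.1, -33.7, 71.3]
orientation: [-0.416, -3.113, 0.0]
ft_force: [-0.5, -0.4, -0.3]
width: 35.4
grasp_force: 0.0
```

Emit:
servo_tool(deltas=[[[0,0,0],[0,0,0]],[[0,0,0],[0,0,0]],[[0,0,0],[0,0,0]],[[0,0,0],[0,0,0]],[[0,0,0],[0,0,0]]], grip=1)

```text
t: 18.65
ee_pos: [541.3, -33.7, 71.6]
orientation: [-0.416, -3.114, 0.0]
ft_force: [-0.5, -2.7, -1.0]
width: 20.2
grasp_force: 30.0
```

Emit:
servo_tool(deltas=[[[0,0,0],[0,0,0]],[[0,0,0],[0,0,0]],[[0,0,0],[0,0,0]],[[0,0,0],[0,0,0]],[[0,0,0],[0,0,0]]])

```text
t: 19.07
ee_pos: [541.4, -33.7, 71.6]
orientation: [-0.416, -3.114, 0.0]
ft_force: [-0.6, -4.4, -1.4]
width: 20.1
grasp_force: 30.0
```

Emit:
servo_tool(deltas=[[[0,0,0],[0,0,0]],[[0,0,0],[0,0,0]],[[0,0,0],[0,0,0]],[[0,0,0],[0,0,0]],[[0,0,0],[0,0,0]]])

```text
t: 19.48
ee_pos: [541.3, -33.7, 71.6]
orientation: [-0.416, -3.114, 0.0]
ft_force: [0.2, -4.9, -0.7]
width: 20.0
grasp_force: 30.0
```

Emit:
servo_tool(deltas=[[[0,0,0],[0,0,0]],[[0,0,0],[0,0,0]],[[0,0,0],[0,0,0]],[[0,0,0],[0,0,0]],[[0,0,0],[0,0,0]]])

```text
t: 19.9
ee_pos: [541.4, -33.6, 71.6]
orientation: [-0.416, -3.114, 0.0]
ft_force: [-1.0, -4.9, -1.5]
width: 20.2
grasp_force: 30.0
```

Emit:
servo_tool(deltas=[[[0,0,0],[0,0,0]],[[0,0,0],[0,0,0]],[[0,0,0],[0,0,0]],[[0,0,0],[0,0,0]],[[0,0,0],[0,0,0]]])

```text
t: 20.32
ee_pos: [541.4, -33.7, 71.6]
orientation: [-0.416, -3.114, 0.0]
ft_force: [0.2, -5.8, -0.8]
width: 20.5
grasp_force: 30.0
```

Emit:
servo_tool(deltas=[[[0,0,0],[0,0,0]],[[0,0,0],[0,0,0]],[[0,0,0],[0,0,0]],[[0,0,0],[0,0,0]],[[0,0,0],[0,0,0]]])

```text
t: 20.73
ee_pos: [541.4, -33.7, 71.6]
orientation: [-0.416, -3.114, 0.0]
ft_force: [-0.4, -5.1, -1.5]
width: 20.3
grasp_force: 30.0
```

Emit:
servo_tool(deltas=[[[0,0,0],[0,0,0]],[[0,0,0],[0,0,0]],[[0,0,0],[0,0,0]],[[0,0,0],[0,0,0]],[[0,0,0],[0,0,0]]])

```text
t: 21.15
ee_pos: [541.3, -33.6, 71.6]
orientation: [-0.416, -3.114, 0.0]
ft_force: [-1.4, -5.0, -2.4]
width: 20.2
grasp_force: 30.0
```

The width is a steady 20.2 mm at 30 N again, so the head is squared and stalled. One check of the spool, then I hand in.

```bash
python3 - <<'E'
from h import *
s=get_image("side");P=world(s)
for r in finder.silhouettes("spool_center",s)[:3]:
    m=r["mask"];print(round(r["score"],2),np.round(np.nanpercentile(P[m],[3,50,97],axis=0)).tolist())
print(close_job())
E
```

```text
0.43 [[445.0, -346.0, 3.0], [460.0, -318.0, 40.0], [483.0, -299.0, 60.0]]
0.24 [[396.0, -383.0, -3.0], [472.0, -300.0, 6.0], [545.0, -230.0, 29.0]]
the job is handed in; nothing more can be done
None
```

The job is handed in at about 21 s of the 58 s allowed, with the spool standing free in the larger tray and the bolt head gripped at 30 N and, by the steady finger width, no longer turning; the verdict itself was not shown to me.

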